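# Prop up the model board, then take up the writing brush

## Robot

A 7-joint arm with a two-finger parallel gripper is mounted at the origin on a cart in front of the work surface, level with it; the furniture and walls round the work are solid. World frame = base frame: x ahead of the robot, y to its left, z up, the work surface at z = 0. Lengths are in mm, angles in rad, forces in N, time in s.
With the tool pointing down it reaches from about 425 to 1025 mm from the base axis. Payload 9.4 kg.
Tool frame: the origin (TCP) lies at the very end of the fingers, on their centre line; the grasp point (between the pads) lies 19 mm behind it (r.grip_point_offset is the distance from the TCP to the grasp point, in mm); z points along the fingers, y is the direction in which the jaws open and shut (so a half turn about z gives the same grasp; the last joint's range is limited). The gripper opens to 85 mm and grips with 20 to 120 N. Pads are 22 mm wide; open, the fingers measure 114 mm over their backs; the gripper's body (76 mm by 85 mm) begins 54 mm behind the grasp point. The pads swing forward as they close: fully open they stand 13 mm farther back than shut.
Start: joints at [1.106, 0.599, -0.003, 1.599, 0.002, 0.943, -0.08], TCP at [274.151, -671.167, 231.275] pointing down, gripper open.
Joint ranges: [-2.57, 2.57], [-0.35, 1.97], [-1.29, 1.29], [0.11, 2.56], [-1.05, 4.19], [0.11, 1.86], [-2.63, 2.63]. Speed limits (rad/s): [2.22, 2.22, 3.01, 3.01, 3.14, 3.14, 3.14].

## Interface

Orientations are given as a unit quaternion [x, y, z, w].
In Python, from bench import r gives the robot as it stands. The module is installed in compiled form; this text tells all that it offers.
- The arm moves only by the tool jog_arm, never from a script. Its argument "commands" is a list of rows, each a list of 4 numbers: the shift along the tool's x, y, z in m, then the turn about the tool's z in rad. A call has 1 to 12 rows; each row shifts and turns the commanded pose from where the row before left it, along the tool's axes as they then stand; what a row does not reach is not made up. A row lasts 1/8 s, in which the tool goes at most 62.5 mm and 10.7 degrees, less where a joint would pass 70% of its speed; a pose out of reach is approached as far as the arm can. A call is refused whole if a number of a shift passes 0.0625 or a number of a turn 0.188, either way. A call with a gripper value outside its range is refused whole. "hand" is the finger opening in m, from 0 to 0.0854, set as the call begins (left out, the last holds). The fingers move at their own pace and stop on an object; "grip_force" is the grip in N (left out, the last holds). Time passes only in rows, so rows that do not move let the fingers close. It gives the time, the measured TCP pose, the force and the opening at its end, in the units of the state.
- r.sense(): the state, without advancing time (a new reading comes with each control period).
- r.capture(name): name is "scene" or "side" or "wrist"; returns a dict with "color" (480x640x3 uint8, blue, green, red), "camera_matrix" (3x3 intrinsics, pixels), "R" (3x3) and "t" (3): a world point X has camera coordinates R X + t; the wrist camera has in their place "hand_eye" (4x4, takes a point from camera to tool coordinates, whose origin is the TCP and whose axes are the flange's). Camera axes: x right, y down, z forward; pixel columns grow to the right and rows downward; lengths in mm; the calibration is good to about 2 mm. A picture is of the moment at which its call begins: read the wrist's pose just before it. There is no depth.
- r.close_job(): hands the job in, once; it reports no verdict.
Trained networks look in the newest picture that a camera, given by its name, has taken for a name from the list of things; names that differ only in an ending like _2 or _b are one class to them, and where a whole thing is asked for, a point or a joint stands for the part that bears it (a point fixed in the world has none). Each returns a list of dicts, best first, with "score" (0 to 1); they miss things now and then, are a little off and sometimes report something else, mostly with a low value. They report only what shows in the picture. A call takes as long as a camera call.
- r.look_for(target, camera): "bbox" ([centre column, centre row, width, height] in pixels, round what is visible of it).
- r.silhouettes(target, camera): "region" (480x640 bool, what is visible of it) and "bbox" ([centre column, centre row, width, height] in pixels, round what is visible of it).
- r.spot_point(target, camera): "position" ([row, column] in pixels: a listed point, or the origin of a listed thing).
The state is a dict: "clock": time; "qpos": joint angles; "joint_velocities": joint speeds; "tau": joint torques, N m; "tool_pos": TCP position; "eef_rot": TCP orientation; "force": force on the tool from outside, world axes, zero at the start; "moment": the same for the moment, N m; "opening": finger opening in mm.
Only numpy, scipy, OpenCV 4.12 (cv2) and the standard library are available. Lean on these libraries where they do the work, as an engineer would, in place of code of your own. Each camera call takes 0.05 s, during which the arm holds its last target.

## Task

Get ready to copy the model. First lift the model board out of its slotted rack, lean it back on the little easel with its foot on the ledge and its sheet of strokes facing your side of the table, and let go of it. Then draw the long brush out of its slanted stand, turn it upright with the hair down, and finish still holding it so, motionless, its tip a few centimetres above the white practice sheet. Keep its hair off the paper and the table throughout, and leave the short brush and the other things on the table where they are.

Things in the scene. Friction and masses are not known exactly. Their poses are not given: they have to be found in the camera images.
- board_mid (a point): centre of the model board, a loose plywood panel 9 mm thick (its x axis), 120 mm wide (y), 170 mm tall (z, up), 0.13 kg, with a white sheet of black strokes on its front (-x side). It starts upright in the robot-side slot of its rack, front towards the robot, foot 12 mm above the table, free to tip about 4 degrees. Pinch the middle of its top edge, across its thickness.
- board_rack: fixed wooden rack for boards, foot 66 x 130 x 12 mm (x, y, z) with three upright slats up to 48 mm high that leave two slots 12.5 mm wide along its y axis; origin under the centre of the foot. The board stands in the slot at x = -13.75 mm; the other slot is empty.
- easel: fixed wooden easel, 130 mm wide (y), open to its -x side (robot's side). Origin on the table under the line where ledge meets uprights. Ledge top 16 mm high, from x = -16 to 0 mm; the lip before it is 6 mm thick, 9 mm higher. Two uprights (15 mm wide, at y = -42 and 42 mm) lean back 18 degrees to +x; their front faces go from x = 0, z = 16 to x = 35, z = 122 mm; a strut behind reaches x = 70 mm.
- easel_ledge (a point): middle of the easel's ledge, on its top surface (16 mm above the table), 5.5 mm in front of the foot of the uprights; axes as the easel's. Between the uprights the easel is open, but for a low crossbar about 70 mm above the table.
- brush_grip (a point): point on the axis of the long brush's shaft, 36 mm short of its top end (a thread loop goes 11 mm further). The loose, straight brush is 232 mm long, 20 g; shaft 8 mm thick across x, 10 mm across z; y points from the hair to the top end. The hair's tip is 185 mm away towards -y. It starts in its stand, top end up and away from the robot, 40 degrees above level.
- brush_tip (a point): tip of the hair of the long brush; same axes. The lowest 39 mm of the brush is soft hair without resistance; the rigid shaft begins above it.
- brush_stand: fixed wooden stand: foot 130 x 122 x 12 mm, origin under its centre, and a block 116 mm wide (y) with two round bores 14 mm across that run up and away from the robot, 40 degrees above level: direction (0.766, 0, 0.643) in its frame. Long brush in the bore at y = 30 mm, short one at y = -30 mm. The shaft goes in 60 mm: draw it 65 mm or more along the bore to clear it. Block top 105 mm above the table.
- stand_mouth (a point): centre of the mouth of the long brush's bore, 92 mm above the table; axes as the stand's.
- short_brush: the other brush in the stand, loose, 181 mm long, in the bore at y = -30 mm: to be left there. It stands out 52 mm less than the long one.
- sheet_mid (a point): centre of the practice sheet's top face, 4 mm above the table: white paper 122 x 155 mm (x, y) on a dark felt mat 142 x 180 mm, both fixed; a dark steel bar weight (13 x 120 mm, with a small knob, up to 24 mm above the table) lies across its far edge at x = +48 mm.
- model_board: the model board itself (origin at the middle of its lower edge, axes as for board_mid).
- long_brush: the long brush itself (origin at half its length, 5 mm to the -z side of its axis; axes as for brush_grip).
- practice_sheet: the mat with the practice sheet (origin on the table under its centre).
- bowl: dark round ink bowl with a lug, 100 mm wide, 48 mm tall, on the newspaper; bystander, loose (origin under its centre).
- bottle_b: ink bottle, 42 mm wide, 110 mm tall, at the back; bystander, loose.
- dropper: small porcelain water dropper, 55 x 69 x 34 mm, at the left edge; bystander, loose.
- glue_stick: glue stick standing on end, 25 mm wide, 88 mm tall, at the right; bystander, loose.
- eraser: eraser, 19 x 43 x 12 mm, at the right; bystander, loose.

How it is judged (in metres and radians):
On the way:
1. the board leans on the easel, front out, foot on the ledge, let go and at rest, while the long brush is still in its stand (angle between model_board's own z axis and vertical between 0.16 and 0.55 rad and angle between model_board's own x axis and vertical above 1.73 rad and x of model_board in the frame of easel between -0.03 and 0.01 m and y of model_board in the frame of easel between -0.035 and 0.035 m and height (world z) of model_board between 0.012 and 0.028 m and angle between the y axis of model_board and the y axis of easel, either way round below 0.2 rad and contact force between model_board and easel above 0.2 N and contact force between model_board and the fingers below 0.05 N and contact force between model_board and the arm below 0.05 N and linear speed of model_board below 0.02 m/s and distance of long_brush from where it was at the start of the episode below 0.02 m), for 0.3 s.
At the end, for the whole second after the job is handed in: the board leans on the easel, 9 to 31 degrees back, front out, foot on the ledge, central within 35 mm, square within 11 degrees, untouched; the long brush is held by the fingers alone, hair down, within 20 degrees of upright, still, tip over the sheet, 10 to 86 mm above it; short brush in place (angle between model_board's own z axis and vertical between 0.16 and 0.55 rad and angle between model_board's own x axis and vertical above 1.73 rad and x of model_board in the frame of easel between -0.03 and 0.01 m and y of model_board in the frame of easel between -0.035 and 0.035 m and height (world z) of model_board between 0.012 and 0.028 m and angle between the y axis of model_board and the y axis of easel, either way round below 0.2 rad and contact force between model_board and easel above 0.2 N and contact force between model_board and the fingers below 0.05 N and contact force between model_board and the arm below 0.05 N and linear speed of each of model_board, long_brush below 0.02 m/s and angle between long_brush's own y axis and vertical below 0.35 rad and height (world z) of brush_tip between 0.014 and 0.09 m and x of brush_tip in the frame of sheet_mid between -0.061 and 0.061 m and y of brush_tip in the frame of sheet_mid between -0.0775 and 0.0775 m and contact force between long_brush and the fingers above 1 N and angular speed of long_brush below 0.15 rad/s and contact force between long_brush and brush_stand below 0.05 N and contact force between long_brush and practice_sheet below 0.05 N and contact force between long_brush and easel below 0.05 N and contact force between long_brush and model_board below 0.05 N and distance of short_brush from where it was at the start of the episode below 0.015 m); the arm keeps its last pose, push and grip.
It fails at once if the tip of the long brush comes down onto the paper or the table (height (world z) of brush_tip below 0.005 m).
It fails at once if the short brush is pulled or knocked out of place (distance of short_brush from where it was at the start of the episode above 0.02 m).
It fails at once if a bystander (ink bowl, ink bottle, water dropper, glue stick, eraser) is shoved (distance of any of bowl, bottle_b, dropper, glue_stick, eraser from where it was at the start of the episode above 0.02 m).
It also fails if it takes over 58 s, if anything falls off the work surface, if the arm or the gripper's body presses on something with over 40 N, if the wrist force passes 120 N, or if a joint passes its speed limit or range.

## Working session

There is one attempt and no reset: what is moved stays moved. The work goes in short steps, Python scripts to look and compute and a tool call to move; the robot and the scene stay as the last step left them, time stands still between calls to the robot, and variables do not carry over. Pictures are saved under pics/ and viewed, and the job is handed in when it is done.

Besides the shell and the picture viewer there is one more tool, called after "Call:" by a JSON object that holds its "name" and its "arguments". jog_arm: Moves the arm, as the interface text tells. Its arguments: {"type":"object","properties":{"commands":{"type":"array","items":{"type":"array","items":{"type":"number"}}},"hand":{"type":"number"},"grip_force":{"type":"number"}},"required":["commands"]}

```bash
mkdir -p pics; cat > h.py <<'E'
import numpy as np, cv2
from bench import r
from scipy.spatial.transform import Rotation as Ro
E
python3 - <<'E'
from h import *
s=r.sense(); print({k:np.round(v,3) for k,v in s.items()}, r.grip_point_offset)
for c in ["scene","side","wrist"]:
    d=r.capture(c); cv2.imwrite(f"pics/{c}0.png",d["color"])
    print(c,{k:np.round(v,3).tolist() for k,v in d.items() if k!="color"})
    for t in ["board_mid","easel_ledge","brush_grip","brush_tip","stand_mouth","sheet_mid","board_rack","easel","brush_stand","model_board","practice_sheet","short_brush","bowl"]:
        p=r.spot_point(t,c)
        print(t,[(np.round(q["position"],1).tolist(),round(float(q["score"]),2)) for q in p[:2]])
print(r.sense()["clock"])
E
```

```text
{'clock': np.float64(0.0), 'qpos': array([ 1.106,  0.6  , -0.003,  1.6  ,  0.002,  0.943, -0.08 ]), 'joint_velocities': array([ 0.001, -0.   ,  0.002, -0.001,  0.   , -0.   , -0.   ]), 'tau': array([ 0.0000e+00, -7.7645e+01,  1.5650e+00, -2.5801e+01,  1.2000e-02,
        9.0000e-03, -0.0000e+00]), 'tool_pos': array([ 273.97 , -670.736,  230.422]), 'eef_rot': array([ 0.981,  0.193, -0.   , -0.001]), 'force': array([0.522, 0.993, 0.596]), 'moment': array([-0.031,  0.062,  0.024]), 'opening': np.float64(85.229)} 18.700000000000003
scene {'camera_matrix': [[606.424, 0.0, 326.207], [0.0, 606.424, 244.055], [0.0, 0.0, 1.0]], 'R': [[-0.624, -0.781, -0.008], [-0.563, 0.457, -0.689], [0.542, -0.425, -0.725]], 't': [421.04, 404.385, 1168.044]}
board_mid [([196.3, 434.4], 0.55), ([291.2, 355.5], 0.4)]
easel_ledge [([269.1, 316.8], 0.84)]
brush_grip [([317.9, 224.8], 0.73)]
brush_tip [([197.7, 405.5], 0.71)]
stand_mouth [([349.2, 252.5], 0.64), ([268.2, 314.1], 0.23)]
sheet_mid [([296.6, 353.8], 0.66)]
board_rack [([220.7, 426.7], 0.65), ([293.8, 353.4], 0.26)]
easel [([269.5, 317.0], 0.88), ([2
[... 710 characters left out ...]
 [([262.6, 299.0], 0.77), ([326.5, 289.8], 0.33)]
brush_stand [([357.9, 327.2], 0.58)]
model_board [([191.5, 371.1], 0.56)]
practice_sheet [([266.4, 346.7], 0.77), ([218.6, 273.2], 0.48)]
short_brush [([309.6, 312.6], 0.69), ([193.2, 359.0], 0.48)]
bowl [([283.6, 218.0], 0.89), ([325.4, 292.0], 0.22)]
wrist {'camera_matrix': [[360.054, 0.0, 323.265], [0.0, 360.054, 239.26], [0.0, 0.0, 1.0]], 'hand_eye': [[0.0, -0.963, -0.271, 67.879], [1.0, 0.0, -0.0, -0.177], [0.0, -0.271, 0.963, -143.439], [0.0, 0.0, 0.0, 1.0]]}
board_mid []
easel_ledge []
brush_grip []
brush_tip []
stand_mouth []
sheet_mid []
board_rack []
easel []
brush_stand []
model_board []
practice_sheet []
short_brush []
bowl []
2.1
```

View pics/scene0.png

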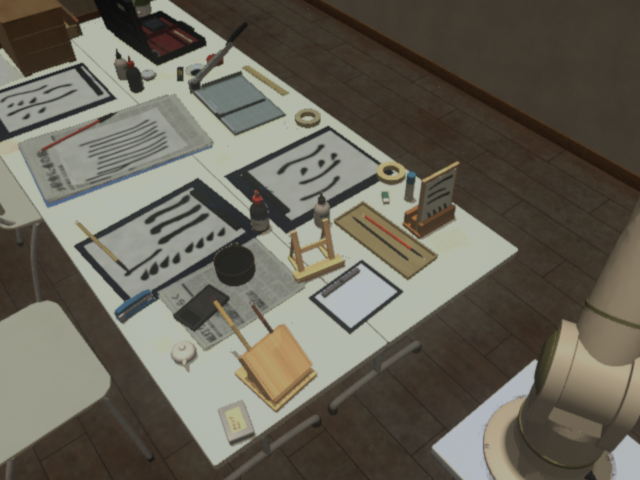

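View pics/side0.png

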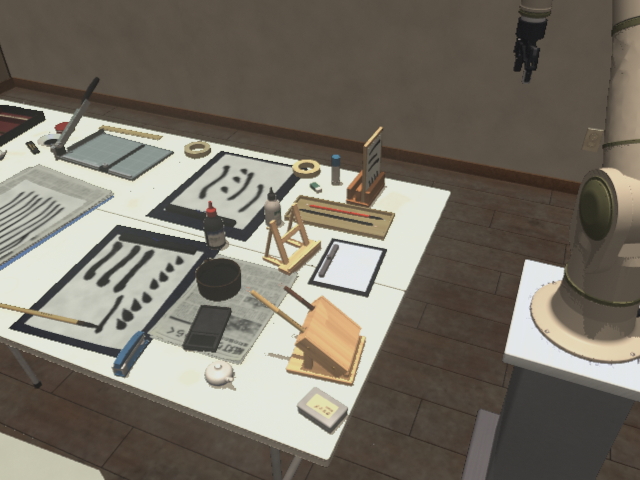

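```bash
cat > tri.py <<'E'
import numpy as np
CAL={"scene":(606.424,326.207,244.055,[[-0.624,-0.781,-0.008],[-0.563,0.457,-0.689],[0.542,-0.425,-0.725]],[421.04,404.385,1168.044]),
"side":(572.699,321.778,238.27,[[-0.921,-0.389,-0.007],[-0.229,0.555,-0.8],[0.315,-0.735,-0.6]],[559.658,170.044,1199.034])}
for k,v in list(CAL.items()):
    U,S,V=np.linalg.svd(np.array(v[3])); CAL[k]=(v[0],v[1],v[2],U@V,np.array(v[4]))
def ray(c,rc):
    f,cx,cy,R,t=CAL[c]; d=R.T@np.array([(rc[1]-cx)/f,(rc[0]-cy)/f,1]); return -R.T@t,d/np.linalg.norm(d)
def tri(a,b):
    o1,d1=ray("scene",a);o2,d2=ray("side",b)
    s=np.linalg.lstsq(np.stack([d1,-d2],1),o2-o1,rcond=None)[0]
    p,q=o1+s[0]*d1,o2+s[1]*d2
    return (p+q)/2,np.linalg.norm(p-q)
def onz(c,rc,z):
    o,d=ray(c,rc); return o+d*(z-o[2])/d[2]
def proj(c,X):
    f,cx,cy,R,t=CAL[c]; p=R@np.asarray(X,float)+t; return (f*p[1]/p[2]+cy, f*p[0]/p[2]+cx)
E
python3 - <<'E'
from tri import *
np.set_printoptions(precision=1,suppress=True)
for n,a,b,z in [("board_mid",(196.3,434.4),(165.2,371.8),97),("ledge",(269.1,316.8),(254.9,301.7),16),("easel",(269.5,317),(262.6,299),0),("grip1",(317.9,224.8),(286.8,217.2),180),("grip2",(317.9,224.8),(302.2,267.6),180),("mouth",(349.2,252.5),(331.3,307.9),92),("sheet",(296.6,353.8),(267.6,348.6),4),("rack",(220.7,426.7),(194.7,362.3),0),("stand",(376.8,275.2),(357.9,327.2),0),("board",(217.7,431.4),(191.5,371.1),12),("bowl",(269.8,237.6),(283.6,218),0)]:
    print(n,*tri(a,b),onz("scene",a,z),onz("side",b,z))
E
```

```text
board_mid [ 580.4 -275.4  101.2] 5.0347810472361125 [ 586.4 -281.    97. ] [ 579.9 -279.2   97. ]
ledge [630.5  64.3  27.9] 1.4729709471578634 [637.9  58.5  16. ] [637.8  50.2  16. ]
easel [649.2  48.1  -8.7] 7.818852374933084 [647.8  50.6   0. ] [640.3  61.2   0. ]
grip1 [650.2 327.1  99. ] 91.13394468348142 [536.3 360.1 180. ] [649.3 376.2 180. ]
grip2 [562.8 349.5 147.6] 5.593414602652856 [536.3 360.1 180. ] [548.1 377.3 180. ]
mouth [495.8 332.6  89.3] 4.810376501911213 [496.9 332.3  92. ] [492.3 336.7  92. ]
sheet [524.1  36.7   2.6] 0.0718260770554104 [523.3  37.4   4. ] [523.6  38.2   4. ]
rack [ 606.4 -290.3   -9.6] 0.8396958185413481 [ 599.7 -282.2    0. ] [ 602.2 -276.6    0. ]
stand [466.9 305.2  -2.7] 0.45081690068461316 [465.2 306.1   0. ] [466.2 307.3   0. ]
board [ 582.4 -282.    17.1] 10.721090559781722 [ 592.  -290.1   12. ] [ 579.3 -283.3   12. ]
bowl [774.1 202.7   0.8] 6.516367061686981 [770.6 203.7   0. ] [778.6 199.5  -0. ]
```

```bash
python3 - <<'E'
import cv2,numpy as np
def cr(n,x0,y0,x1,y1,f):
    i=cv2.imread(f"pics/{n}0.png")[y0:y1,x0:x1]; return cv2.resize(i,None,fx=f,fy=f,interpolation=cv2.INTER_CUBIC)
cv2.imwrite("pics/c1.png",cr("scene",395,150,475,250,6)) 
cv2.imwrite("pics/c2.png",cr("scene",205,280,325,410,5)) 
cv2.imwrite("pics/c3.png",cr("scene",280,210,410,340,5)) 
cv2.imwrite("pics/c4.png",cr("side",335,120,405,210,6)) 
cv2.imwrite("pics/c5.png",cr("side",240,280,370,390,5)) 
cv2.imwrite("pics/c6.png",cr("side",255,190,395,300,5)) 
E
```

```text
(no output)
```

View pics/c1.png

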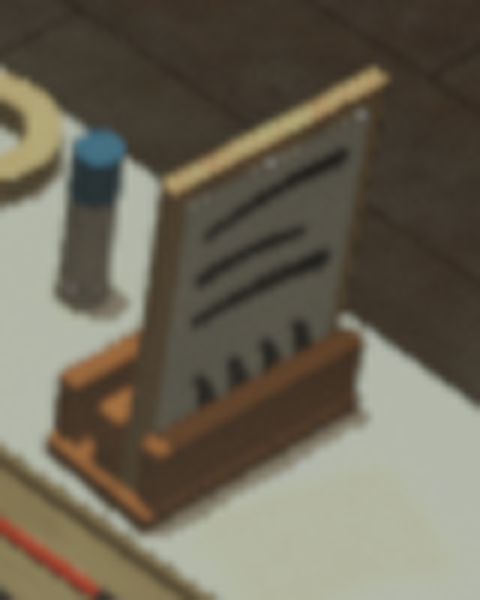

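View pics/c2.png

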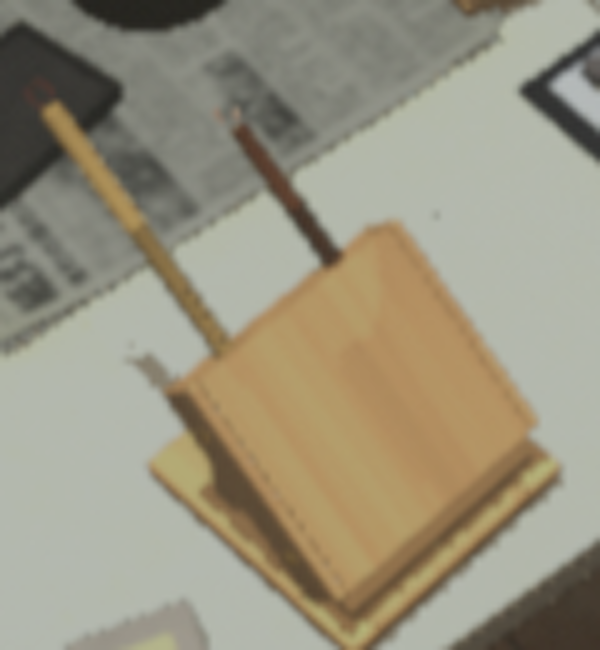

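View pics/c3.png

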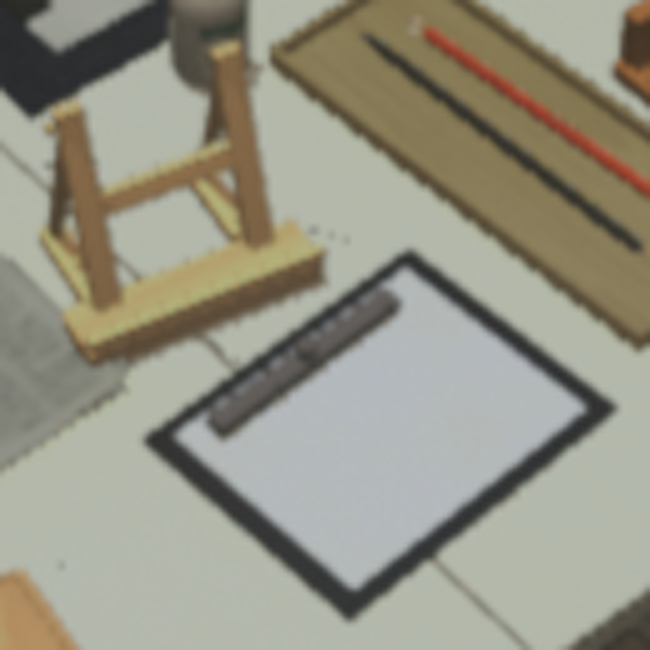

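View pics/c4.png

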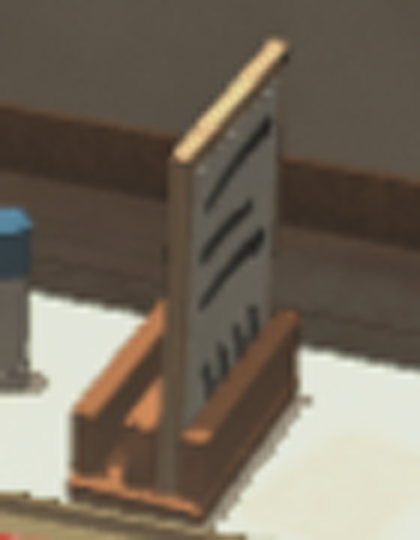

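View pics/c5.png

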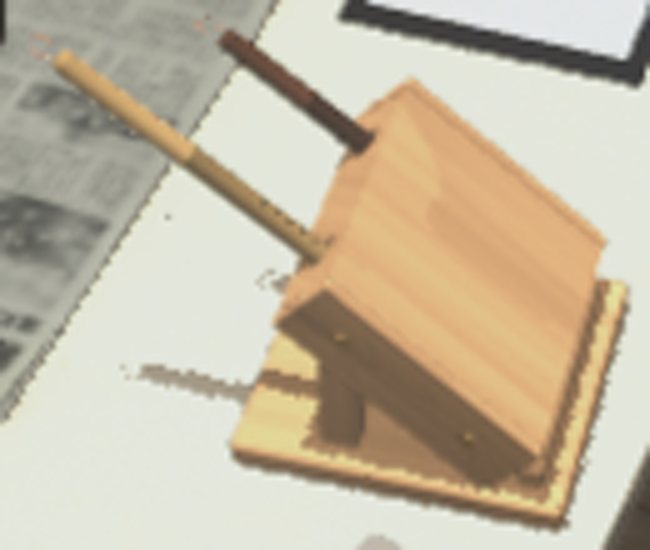

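View pics/c6.png

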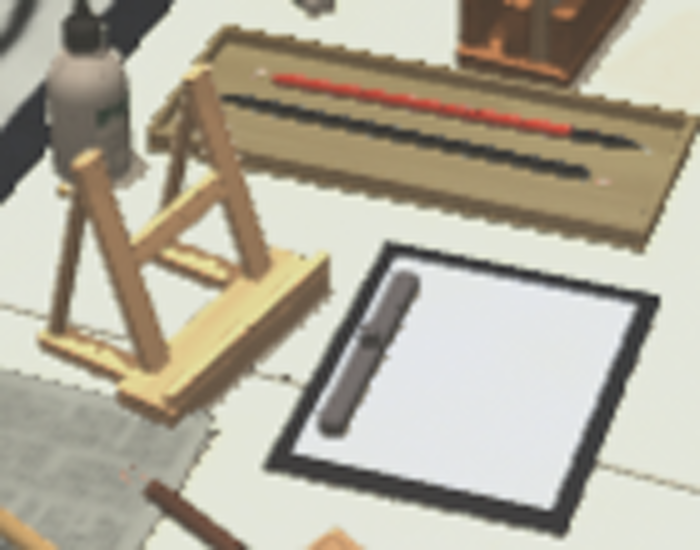

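```bash
cat > m1.py <<'E'
from tri import *
np.set_printoptions(precision=1,suppress=True)
def P(off,f,p): return (off[1]+(p[1]+.5)/f-.5, off[0]+(p[0]+.5)/f-.5)
A=lambda p:P((395,150),6,p); B=lambda p:P((335,120),6,p)
C=lambda p:P((280,210),5,p); D=lambda p:P((255,190),5,p)
E=lambda p:P((205,280),5,p); F=lambda p:P((240,280),5,p)
def show(n,a,b,z=None):
    X,e=tri(a,b); print(n,X,"err %.1f"%e, (onz("scene",a,z),onz("side",b,z)) if z is not None else "")
    return X
l=show("topL",A((171,190)),B((178,158)),182);r_=show("topR",A((380,72)),B((282,42)),182)
print(np.linalg.norm(l-r_),np.degrees(np.arctan2(-(l-r_)[0],(l-r_)[1])))
a=show("upLtop",C((68,110)),D((88,155)),122);b=show("upRtop",C((228,45)),D((200,70)),122)
c=show("upLfoot",C((108,305)),D((152,370)),16);d=show("upRfoot",C((258,243)),D((260,275)),16)
for u,v in((a,b),(c,d)): print(np.linalg.norm(u-v),np.degrees(np.arctan2(-(u-v)[0],(u-v)[1])))
e=show("lipL",C((92,362)),D((170,418)),0);f=show("lipR",C((322,278)),D((328,290)),0)
print(np.linalg.norm(e-f),np.degrees(np.arctan2(-(e-f)[0],(e-f)[1])))
t=show("brushtop",E((48,108)),F((62,60)));m=show("mouth",E((222,350)),F((318,255)),92)
v=t-m;print(np.linalg.norm(v),np.degrees(np.arctan2(v[1],v[0])),np.degrees(np.arcsin(v[2]/np.linalg.norm(v))))
a=show("fL",E((150,463)),F((235,445)),12);b=show("fB",E((350,640)),F((560,515)),12);c=show("fR",E((560,468)),F((625,285)),12)
print(np.linalg.norm(a-b),np.degrees(np.arctan2((a-b)[1],(a-b)[0])),np.linalg.norm(b-c),np.degrees(np.arctan2(-(b-c)[0],(b-c)[1])),(a+c)/2)
a=show("shL",C((172,435)),D((295,455)),4);b=show("shT",C((408,268)),D((392,258)),4);
c=show("shR",C((590,408)),D((640,300)),4);d=show("shB",C((353,590)),D((555,510)),4);
print((a+b+c+d)/4,np.degrees(np.arctan2(-(a-b)[0],(a-b)[1])))
E
python3 m1.py
```

```text
topL [ 585.4 -227.3  177.7] err 1.9 (array([ 581. , -222.6,  182. ]), array([ 583.9, -220.8,  182. ]))
topR [ 577.9 -340.   183.1] err 1.4 (array([ 579.6, -341.7,  182. ]), array([ 577.8, -341.1,  182. ]))
113.14519356632236 -3.797311053607501
upLtop [690.4  85.3 122.9] err 1.8 (array([690. ,  85.2, 122. ]), array([692.1,  83.3, 122. ]))
upRtop [676.2   0.2 121.6] err 1.7 (array([676.9,  -0. , 122. ]), array([674.9,   1.6, 122. ]))
upLfoot [663.7  87.2   8.9] err 1.0 (array([658.,  91.,  16.]), array([660.1,  94.5,  16. ]))
upRfoot [643.9   8.5  15.4] err 0.3 (array([643.7,   8.8,  16. ]), array([643.4,   9.3,  16. ]))
86.24386306815592 -9.473045094064465
81.39817064217709 -14.132437322227126
lipL [641.2 114.1   7.3] err 2.0 (array([645.1, 111.1,   0. ]), array([646.3, 105.5,  -0. ]))
lipR [615.7  -9.4   1.5] err 0.1 (array([616.7, -10.3,   0. ]), array([616.5, -11.2,   0. ]))
126.24896023428258 -11.655501104905426
brushtop [594.4 350.7 166.5] err 0.6 
mouth [501.  338.1  91.5] err 0.3 (array([500.5, 338.3,  92. ]), array([501. , 338.4,  92. ]))
120.48361747401005 7.6577194789119165 38.52981755524024
fL [523.5 369.6  10. ] err 0.7 (array([521.9, 370.3,  12. ]), array([523.1, 370.9,  12. ]))
fB [399.9 352.5  11. ] err 3.7 (array([401.3, 351.9,  12. ]), array([397.9, 354.6,  12. ]))
fR [414.  234.6   8.5] err 2.6 (array([410.9, 236.5,  12. ]), array([414.2, 236.8,  12. ]))
124.80815816632959 7.888583718162039 118.73283117949565 6.815281426894306 [468.8 302.1   9.2]
shL [581.3 111.1   4.4] err 1.6 (array([582.5, 110.5,   4. ]), array([580.6, 111.4,   4. ]))
shT [597.9 -50.3  -3.2] err 1.7 (array([592.2, -45.4,   4. ]), array([595.3, -42.3,   4. ]))
shR [470.1 -53.5   6. ] err 1.8 (array([470.2, -54.2,   4. ]), array([471.7, -56.9,   4. ]))
shB [459.3 102.5   5.4] err 0.6 (array([460.4, 101.7,   4. ]), array([459.5, 101.3,   4. ]))
[527.2  27.5   3.2] 5.893366365812375
```

```bash
cat >> h.py <<'E'
def pose(s=None):
    s=s or r.sense(); p=np.array(s["tool_pos"]); R=Ro.from_quat(s["eef_rot"]).as_matrix()
    return p,np.arctan2(R[1,0],R[0,0]),R
def plan(target,yaw,n):
    """yaw deg of tool x, n rows -> rows (m, rad)"""
    p,y,R=pose(); tgt=np.array(target,float); dy=(np.radians(yaw)-y+np.pi)%(2*np.pi)-np.pi
    rows=[];st=(tgt-p)/n/1000
    for i in range(n):
        a=y+dy*i/n; c,s=np.cos(a),np.sin(a)
        rows.append([round(float(v),4) for v in (c*st[0]+s*st[1], s*st[0]-c*st[1], -st[2], -dy/n)])
    print("from",np.round(p,1),"yaw %.2f"%np.degrees(y),"clock",r.sense()["clock"])
    print(rows)
E
python3 -c "
from h import *
plan((580,-282,255),88.4,12)"
```

```text
from [ 274.2 -671.1  231.3] yaw 22.22 clock 2.1
[[0.0359, -0.0204, -0.002, -0.0963], [0.0377, -0.0168, -0.002, -0.0963], [0.0391, -0.0131, -0.002, -0.0963], [0.0402, -0.0093, -0.002, -0.0963], [0.0409, -0.0054, -0.002, -0.0963], [0.0412, -0.0015, -0.002, -0.0963], [0.0412, 0.0025, -0.002, -0.0963], [0.0407, 0.0064, -0.002, -0.0963], [0.0399, 0.0103, -0.002, -0.0963], [0.0388, 0.0141, -0.002, -0.0963], [0.0372, 0.0178, -0.002, -0.0963], [0.0353, 0.0213, -0.002, -0.0963]]
```

Call:
{"name": "jog_arm", "arguments": {"commands": [[0.036,-0.02,-0.002,-0.096],[0.038,-0.017,-0.002,-0.096],[0.039,-0.013,-0.002,-0.096],[0.04,-0.009,-0.002,-0.096],[0.041,-0.005,-0.002,-0.096],[0.041,-0.0015,-0.002,-0.096],[0.041,0.0025,-0.002,-0.096],[0.041,0.006,-0.002,-0.096],[0.04,0.01,-0.002,-0.096],[0.039,0.014,-0.002,-0.096],[0.037,0.018,-0.002,-0.096],[0.035,0.021,-0.002,-0.096]], "hand": 0.05}}

```text
clock: 3.6
tool_pos: [581.3, -282.1, 255.5]
eef_rot: [0.717, 0.697, -0.0, 0.0]
force: [0.8, -1.0, -0.2]
opening: 50.2
```

Call:
{"name": "jog_arm", "arguments": {"commands": [[0,0,0,0]]}}

```text
clock: 3.72
tool_pos: [582.9, -279.4, 255.6]
eef_rot: [0.716, 0.698, 0.001, 0.0]
force: [-0.6, 0.3, 0.4]
opening: 50.4
```

```bash
cat > w.py <<'E'
from h import *
import sys,json
s=r.sense(); p,y,R=pose(s); d=r.capture("wrist"); n=sys.argv[1]
cv2.imwrite(f"pics/{n}.png",d["color"]); json.dump(dict(p=p.tolist(),R=R.tolist()),open(f"pics/{n}.json","w"))
print(np.round(p,1),"yaw %.2f"%np.degrees(y),"f",np.round(s["force"],1),"open",s["opening"],s["clock"])
E
cat > wr.py <<'E'
import numpy as np,json
K=(360.054,323.265,239.26); HE=np.array([[0,-.963,-.271,67.879],[1,0,0,-.177],[0,-.271,.963,-143.439]])
def won(n,rc,z):
    j=json.load(open(f"pics/{n}.json")); R=np.array(j["R"]);p=np.array(j["p"])
    d=R@HE[:,:3]@np.array([(rc[1]-K[1])/K[0],(rc[0]-K[2])/K[0],1]); o=R@HE[:,3]+p
    return o+d*(z-o[2])/d[2]
E
python3 w.py w1
```

```text
[ 582.9 -279.4  255.6] yaw 88.59 f [-0.6  0.3  0.4] open 50.383174989513456 3.725
```

View pics/w1.png

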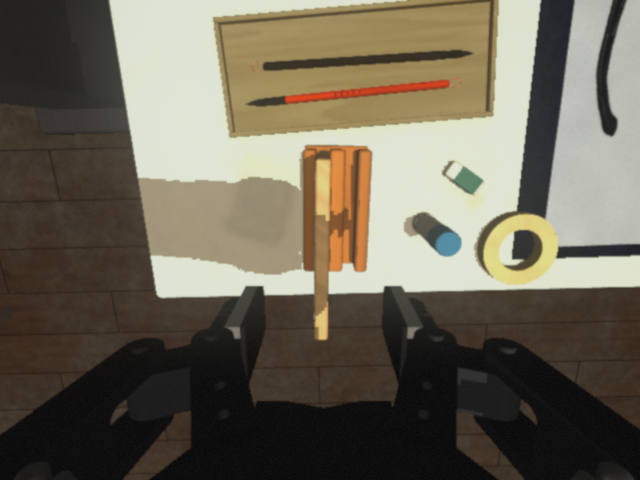

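```bash
python3 - <<'E'
from wr import *
a=won("w1",(157,323),182);b=won("w1",(340,321.5),182);print(a,b,(a+b)/2,np.linalg.norm(a-b),np.degrees(np.arctan2(-(a-b)[0],(a-b)[1])))
E
python3 -c "
from h import *
plan((580,-282,154),88.4,4)"
```

```text
[ 584.10482394 -222.16914214  182.        ] [ 580.07653857 -343.4557719   182.        ] [ 582.09068125 -282.81245702  182.        ] 121.35350691482333 -1.9022619440785236
from [ 581.4 -281.7  255.3] yaw 88.36 clock 3.775
[[-0.0001, -0.0003, 0.0253, -0.0002], [-0.0001, -0.0003, 0.0253, -0.0002], [-0.0001, -0.0003, 0.0253, -0.0002], [-0.0001, -0.0003, 0.0253, -0.0002]]
```

Call:
{"name": "jog_arm", "arguments": {"commands": [[0,0,0.025,0.004],[0,0,0.026,0],[0,0,0.025,0],[0,0,0.025,0],[0,0,0,0]]}}

```text
clock: 4.4
tool_pos: [578.6, -284.1, 152.6]
eef_rot: [0.72, 0.694, -0.001, -0.002]
force: [0.1, 0.2, 0.5]
opening: 49.9
```

Call:
{"name": "jog_arm", "arguments": {"commands": [[0,0,0,0],[0,0,0,0],[0,0,0,0],[0,0,0,0],[0,0,0,0]], "hand": 0, "grip_force": 40}}

```text
clock: 5.03
tool_pos: [581.2, -283.6, 155.5]
eef_rot: [0.719, 0.695, 0.0, 0.001]
force: [-0.7, -1.0, 6.5]
opening: 8.4
```

Call:
{"name": "jog_arm", "arguments": {"commands": [[0,0,-0.02,0],[0,0,-0.03,0],[0,0,-0.03,0],[0,0,-0.02,0],[0,0,0,0]]}}

```text
clock: 5.65
tool_pos: [581.0, -283.3, 255.8]
eef_rot: [0.719, 0.695, 0.0, 0.001]
force: [-0.1, -0.3, -2.3]
opening: 8.5
```

```bash
python3 -c "
from h import *
plan((635,50,255),79,10)"
```

```text
from [ 581.  -283.3  255.8] yaw 87.99 clock 5.65
[[0.0335, 0.0042, 0.0001, 0.0157], [0.0336, 0.0037, 0.0001, 0.0157], [0.0336, 0.0032, 0.0001, 0.0157], [0.0337, 0.0026, 0.0001, 0.0157], [0.0337, 0.0021, 0.0001, 0.0157], [0.0337, 0.0016, 0.0001, 0.0157], [0.0337, 0.0011, 0.0001, 0.0157], [0.0338, 0.0005, 0.0001, 0.0157], [0.0338, -0.0, 0.0001, 0.0157], [0.0338, -0.0005, 0.0001, 0.0157]]
```

Call:
{"name": "jog_arm", "arguments": {"commands": [[0.0335,0.004,0,0.016],[0.0335,0.004,0,0.016],[0.0335,0.003,0,0.016],[0.0335,0.003,0,0.016],[0.034,0.002,0,0.016],[0.034,0.0015,0,0.016],[0.034,0.001,0,0.016],[0.034,0.0005,0,0.015],[0.034,0,0,0.015],[0.034,-0.0005,0,0.015],[0,0,0,0],[0,0,0,0]]}}

```text
clock: 7.15
tool_pos: [634.5, 50.6, 253.1]
eef_rot: [0.772, 0.636, -0.001, -0.0]
force: [1.0, -0.1, -2.0]
opening: 8.5
```

```bash
python3 w.py w2; python3 - <<'E'
from h import *
for c in("scene","side"):
  cv2.imwrite(f"pics/{c}2.png",r.capture(c)["color"])
i=np.hstack([cv2.resize(cv2.imread("pics/scene2.png")[160:310,270:380],None,fx=3.6,fy=4),cv2.resize(cv2.imread("pics/side2.png")[120:285,250:360],None,fx=3.6,fy=3.636)])
cv2.imwrite("pics/ss2.png",i);print(i.shape)
E
```

```text
[634.5  50.6 253.1] yaw 79.00 f [ 1.  -0.1 -2. ] open 8.499103119745964 7.15
(600, 792, 3)
```

View pics/w2.png

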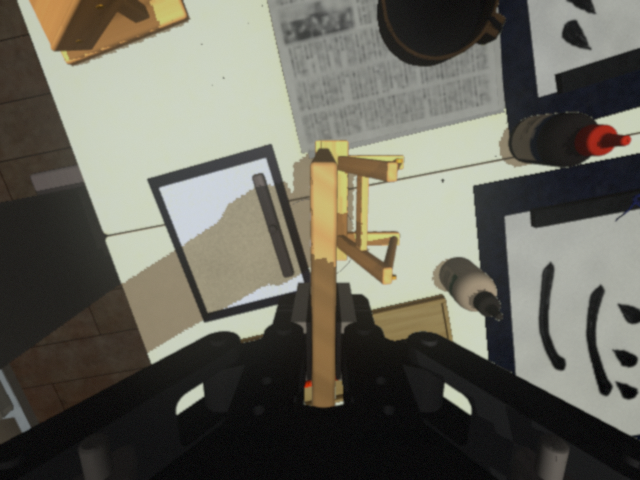

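View pics/ss2.png

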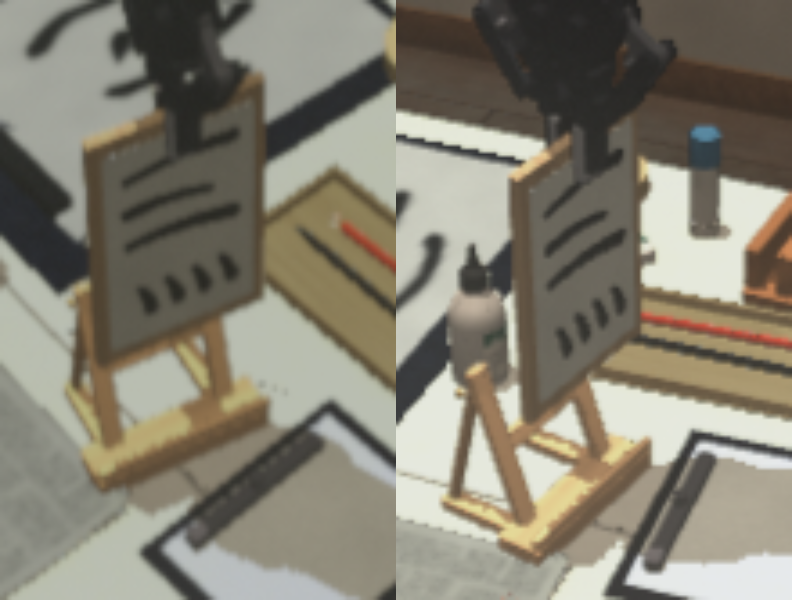

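```bash
python3 - <<'E'
import cv2
i=cv2.imread("pics/w2.png")[130:300,290:420]
cv2.imwrite("pics/w2c.png",cv2.resize(i,None,fx=4.5,fy=3.5,interpolation=cv2.INTER_CUBIC))
E
```

```text
(no output)
```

View pics/w2c.png

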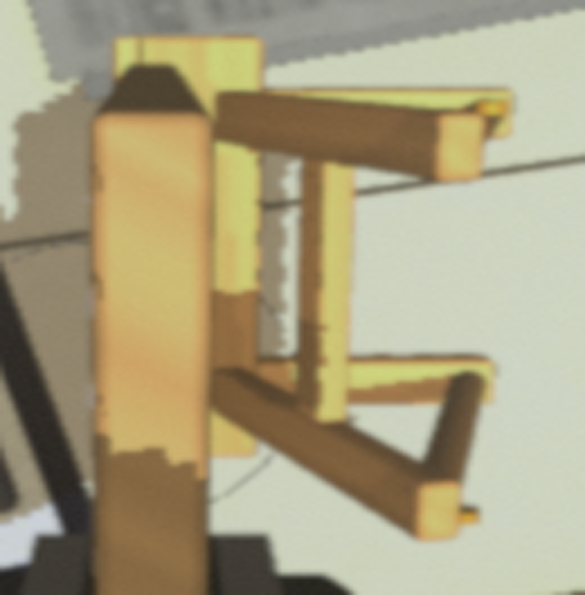

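```bash
python3 - <<'E'
from wr import *
np.set_printoptions(precision=1,suppress=True)
a=won("w2",(170.9,387.1),122);b=won("w2",(275.1,382.7),122)
print(a,b,np.linalg.norm(a-b)); yaw=np.arctan2(-(a-b)[0],(a-b)[1]);print(np.degrees(yaw))
m=(a+b)/2; ex=np.array([np.cos(yaw),np.sin(yaw),0]);o=m-35*ex;print("easel origin",o, "board foot", o-7*ex)
# board foot position from own picture, held: bottom edge
from tri import *
# scene ss2 crop: off(270,160), fx3.6, fy4 ; side off(250,120), fx3.6 fy 3.636
def S(x,y): return (160+y/4,270+x/3.6)
def D(x,y): return (120+y/3.636,250+(x-396)/3.6)
for n,s,d in [("botL",(98,366),(526,420)),("botR",(262,297),(638,332)),("topL",(88,152),(515,178)),("topR",(262,92),(633,112))]:
    print(n,*tri(S(*s),D(*d)))
E
```

```text
[689.5  84.6 122. ] [674.    2.3 122. ] 83.75146807309966
-10.685051347078097
easel origin [647.4  49.9 122. ] board foot [640.5  51.2 122. ]
botL [644.7 108.6 109.6] 3.250485161232838
botR [621.9  -8.9 107. ] 0.6776872596313068
topL [642.9 108.7 276.8] 4.5607719749940845
topR [622.4  -6.9 266.5] 0.5096700882695281
```

Call:
{"name": "jog_arm", "arguments": {"commands": [[0.002,0.006,0,0],[0,0,0.03,0],[0,0,0.03,0],[0,0,0.015,0],[0,0,0.005,0],[0,0,0,0],[0,0,0,0]]}}

```text
clock: 8.18
tool_pos: [641.9, 52.2, 175.3]
eef_rot: [0.772, 0.636, 0.001, 0.0]
force: [-0.2, -0.2, -1.1]
opening: 8.3
```

```bash
python3 - <<'E'
from h import *
plan((641,51.3,160),79.3,5)
for c in("scene","side"):
  cv2.imwrite(f"pics/{c}3.png",r.capture(c)["color"])
i=np.hstack([cv2.resize(cv2.imread("pics/scene3.png")[180:300,280:370],None,fx=4.4,fy=4.4),cv2.resize(cv2.imread("pics/side3.png")[160:280,255:345],None,fx=4.4,fy=4.4)])
cv2.imwrite("pics/ss3.png",i)
E
```

```text
from [641.9  52.2 175.3] yaw 79.00 clock 8.175
[[-0.0002, -0.0001, 0.0031, -0.0011], [-0.0002, -0.0001, 0.0031, -0.0011], [-0.0002, -0.0001, 0.0031, -0.0011], [-0.0002, -0.0001, 0.0031, -0.0011], [-0.0002, -0.0001, 0.0031, -0.0011]]
```

View pics/ss3.png

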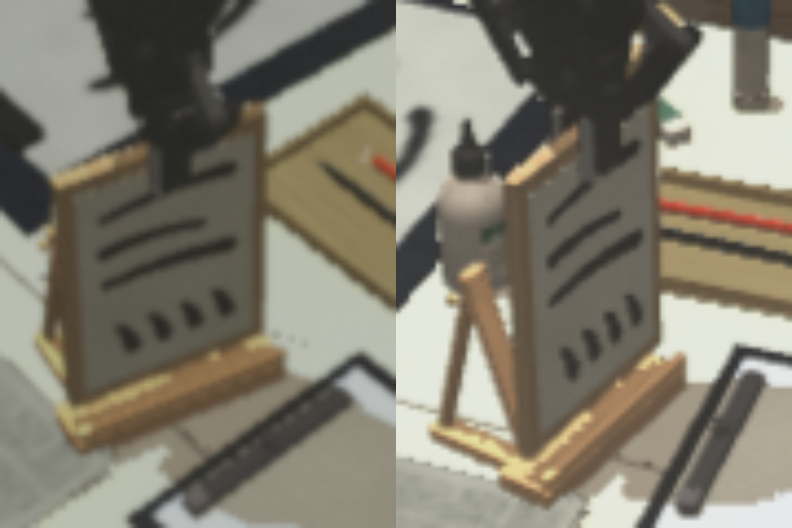

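Call:
{"name": "jog_arm", "arguments": {"commands": [[0,0,0.005,0],[0,0,0.004,0],[0,0,0.003,0],[0,0,0.001,0],[0,0,0,0]]}}

```text
clock: 8.9
tool_pos: [641.3, 52.1, 161.1]
eef_rot: [0.772, 0.636, -0.0, -0.0]
force: [0.4, 0.1, -1.5]
opening: 8.7
```

Call:
{"name": "jog_arm", "arguments": {"commands": [[0,0,0.001,0],[0,0,0.001,0],[0,0,0,0],[0,0,0,0]]}}

```text
clock: 9.4
tool_pos: [641.5, 52.2, 159.5]
eef_rot: [0.772, 0.636, 0.0, 0.0]
force: [0.3, 0.6, 1.5]
opening: 8.2
```

Call:
{"name": "jog_arm", "arguments": {"commands": [[0,0,0.001,0],[0,0,0,0],[0,0,0,0]]}}

```text
clock: 9.78
tool_pos: [641.8, 52.1, 159.5]
eef_rot: [0.772, 0.636, 0.001, 0.001]
force: [-1.6, -1.2, 10.4]
opening: 8.4
```

```bash
python3 - <<'E'
from h import *
print(r.sense()["force"],r.sense()["tool_pos"])
for c in("scene","side"):
  cv2.imwrite(f"pics/{c}4.png",r.capture(c)["color"])
i=np.hstack([cv2.resize(cv2.imread("pics/scene4.png")[180:300,280:370],None,fx=4.4,fy=4.4),cv2.resize(cv2.imread("pics/side4.png")[160:280,255:345],None,fx=4.4,fy=4.4)])
cv2.imwrite("pics/ss4.png",i)
E
```

```text
[-1.62192865 -1.22837819 10.44745171] [641.79209167  52.13879722 159.51241875]
```

View pics/ss4.png

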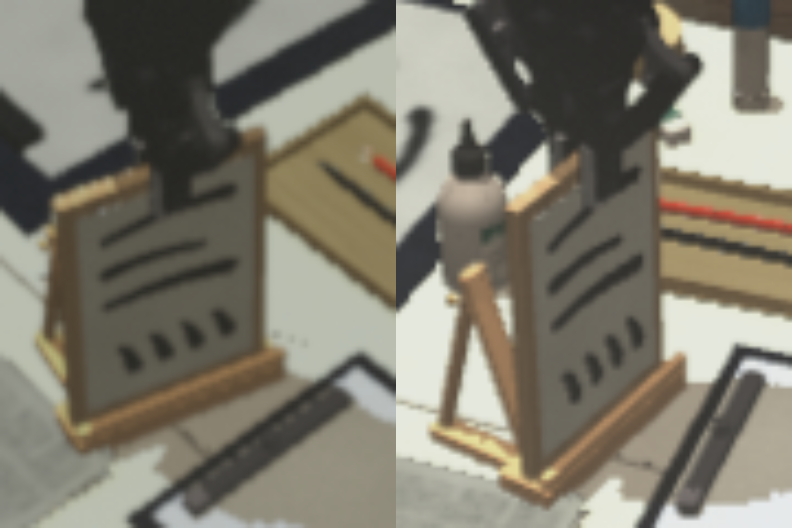

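Call:
{"name": "jog_arm", "arguments": {"commands": [[0,0,-0.001,0],[0,0,0,0],[0,0,0,0],[0,0,0,0]], "hand": 0.034}}

```text
clock: 10.38
tool_pos: [641.2, 52.1, 159.0]
eef_rot: [0.772, 0.636, -0.0, -0.0]
force: [-0.1, 0.2, -0.3]
opening: 33.9
```

Call:
{"name": "jog_arm", "arguments": {"commands": [[0,0.005,0,0],[0,0.008,0,0],[0,0.008,0,0],[0,0.008,0,0],[0,0.008,0,0],[0,0.008,0,0],[0,0.005,0,0],[0,0,0,0],[0,0,0,0]]}}

```text
clock: 11.5
tool_pos: [690.1, 42.7, 159.2]
eef_rot: [0.772, 0.636, -0.0, -0.0]
force: [0.1, 0.0, -0.2]
opening: 33.8
```

```bash
python3 - <<'E'
from h import *
print(r.sense()["force"],r.sense()["tool_pos"])
for c in("scene","side"):
  cv2.imwrite(f"pics/{c}5.png",r.capture(c)["color"])
i=np.hstack([cv2.resize(cv2.imread("pics/scene5.png")[180:300,280:370],None,fx=4.4,fy=4.4),cv2.resize(cv2.imread("pics/side5.png")[160:280,255:345],None,fx=4.4,fy=4.4)])
cv2.imwrite("pics/ss5.png",i)
E
```

```text
[ 0.05501412  0.0457316  -0.19360742] [690.08087637  42.67727468 159.21474087]
```

View pics/ss5.png

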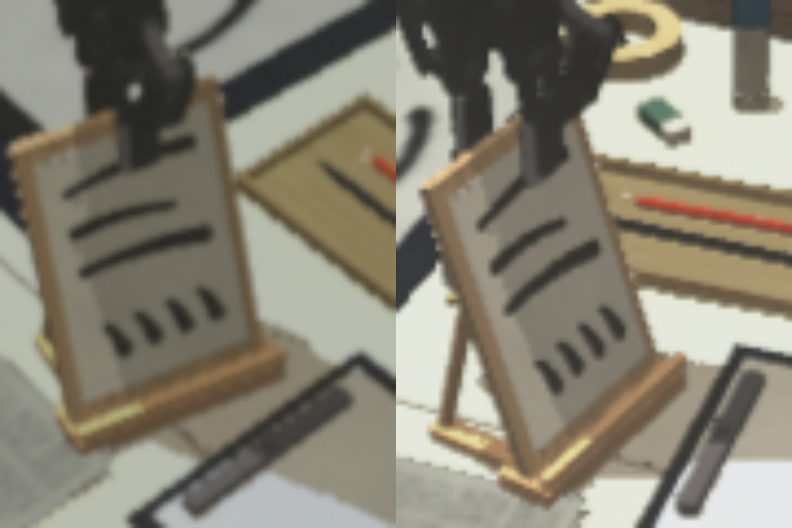

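Call:
{"name": "jog_arm", "arguments": {"commands": [[0,0,-0.008,0],[0,0,-0.02,0],[0,0,-0.03,0],[0,0,-0.03,0],[0,0,-0.02,0],[0,0,0,0]]}}

```text
clock: 12.35
tool_pos: [691.3, 42.8, 270.4]
eef_rot: [0.772, 0.636, 0.002, 0.001]
force: [-0.3, 0.6, -0.9]
opening: 34.2
```

```bash
python3 - <<'E'
from h import *
for c in("scene","side"):
  cv2.imwrite(f"pics/{c}6.png",r.capture(c)["color"])
i=np.hstack([cv2.resize(cv2.imread("pics/scene6.png")[180:300,280:370],None,fx=4.4,fy=4.4),cv2.resize(cv2.imread("pics/side6.png")[160:280,255:345],None,fx=4.4,fy=4.4)])
cv2.imwrite("pics/ss6.png",i)
plan((560,345,330),187.6,12)
E
```

```text
from [690.2  42.5 267.5] yaw 79.00 clock 12.45
[[0.0227, -0.0155, -0.0052, -0.158], [0.0248, -0.0117, -0.0052, -0.158], [0.0264, -0.0076, -0.0052, -0.158], [0.0272, -0.0034, -0.0052, -0.158], [0.0274, 0.0009, -0.0052, -0.158], [0.0269, 0.0052, -0.0052, -0.158], [0.0258, 0.0094, -0.0052, -0.158], [0.024, 0.0133, -0.0052, -0.158], [0.0216, 0.0169, -0.0052, -0.158], [0.0187, 0.0201, -0.0052, -0.158], [0.0153, 0.0228, -0.0052, -0.158], [0.0115, 0.0249, -0.0052, -0.158]]
```

View pics/ss6.png

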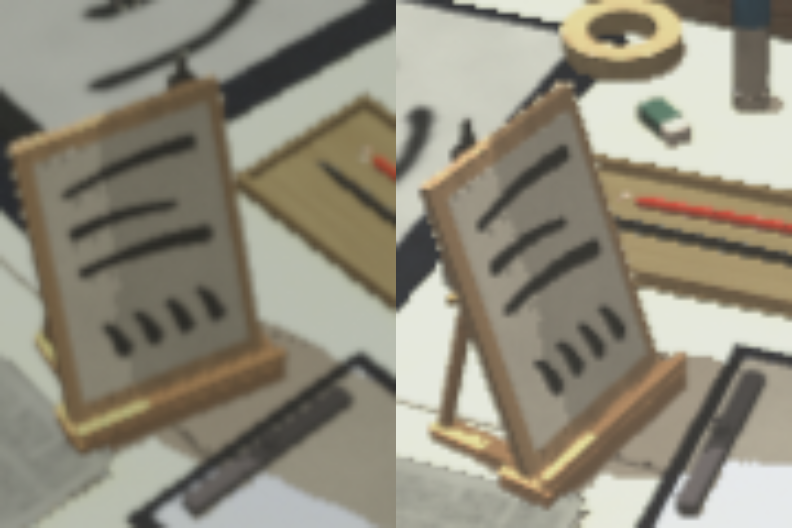

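Call:
{"name": "jog_arm", "arguments": {"commands": [[0.023,-0.0155,-0.005,-0.158],[0.025,-0.012,-0.005,-0.158],[0.026,-0.0075,-0.005,-0.158],[0.027,-0.0035,-0.005,-0.158],[0.0275,0.001,-0.005,-0.158],[0.027,0.005,-0.005,-0.158],[0.026,0.0095,-0.005,-0.158],[0.024,0.0135,-0.005,-0.158],[0.0215,0.017,-0.005,-0.158],[0.0185,0.02,-0.005,-0.158],[0.0155,0.023,-0.005,-0.158],[0.0115,0.025,-0.005,-0.158]]}}

```text
clock: 13.95
tool_pos: [559.2, 345.9, 326.3]
eef_rot: [-0.069, 0.998, -0.0, -0.001]
force: [-0.7, 0.2, -0.7]
opening: 34.2
```

Call:
{"name": "jog_arm", "arguments": {"commands": [[0,0,0,0],[0,0,0,0],[0,0,0,0]]}}

```text
clock: 14.32
tool_pos: [560.4, 344.2, 326.6]
eef_rot: [-0.065, 0.998, -0.001, -0.0]
force: [-0.1, 0.5, -0.1]
opening: 33.6
```

```bash
python3 w.py w7; python3 - <<'E'
from h import *
for t in ["brush_grip","stand_mouth"]:
    print(t,[(np.round(q["position"],1).tolist(),round(float(q["score"]),2)) for q in r.spot_point(t,"wrist")[:2]])
i=cv2.imread("pics/w7.png")[60:340,180:480]; cv2.imwrite("pics/w7c.png",cv2.resize(i,None,fx=2.5,fy=2.1,interpolation=cv2.INTER_CUBIC))
E
```

```text
[560.4 344.2 326.6] yaw -172.52 f [-0.1  0.5 -0.1] open 33.627938677399804 14.325
brush_grip [([227.3, 100.0], 0.65), ([227.3, 324.8], 0.59)]
stand_mouth [([147.5, 322.1], 0.72), ([323.6, 208.8], 0.39)]
```

View pics/w7.png

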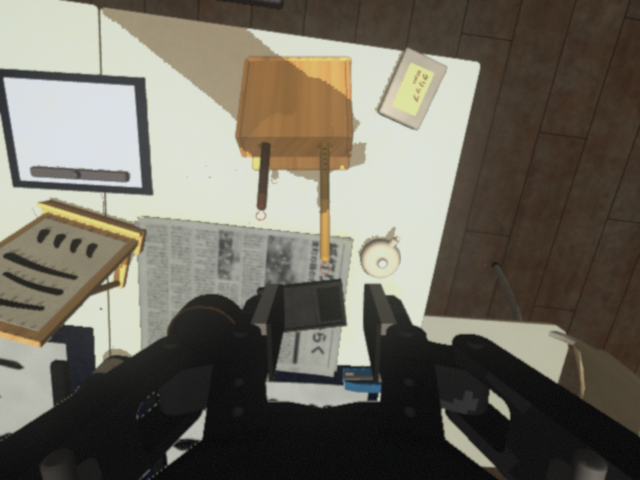

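View pics/w7c.png

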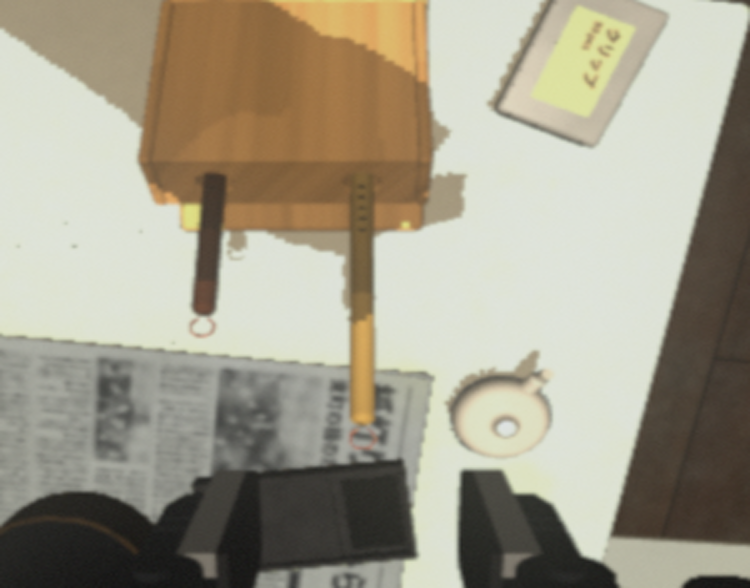

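```bash
python3 - <<'E'
from wr import *
np.set_printoptions(precision=1,suppress=True)
for z in (160,166,172,178): print("top",z,won("w7",(257.6,325.2),z))
for z in (140,150,156): print("grip",z,won("w7",(227.3,324.8),z))
print("mouth",won("w7",(145.7,324.4),90))
E
```

```text
top 160 [596.5 350.4 160. ]
top 166 [594.5 350.1 166. ]
top 172 [592.5 349.8 172. ]
top 178 [590.5 349.5 178. ]
grip 140 [573.3 347.  140. ]
grip 150 [570.9 346.7 150. ]
grip 156 [569.4 346.5 156. ]
mouth [500.4 337.1  90. ]
```

Call:
{"name": "jog_arm", "arguments": {"commands": [[-0.006,0.0015,0.03,0],[0,0,0.045,0],[0,0,0.045,0],[0,0,0.04,0],[0,0,0.03,0],[0,0,0.011,0],[0,0,0,0],[0,0,0,0]]}}

```text
clock: 15.48
tool_pos: [566.1, 348.3, 127.7]
eef_rot: [-0.066, 0.998, 0.001, 0.001]
force: [0.4, -0.3, 0.6]
opening: 34.4
```

```bash
python3 w.py w8; python3 - <<'E'
from h import *
for c in("scene","side"):
  cv2.imwrite(f"pics/{c}8.png",r.capture(c)["color"])
i=np.hstack([cv2.resize(cv2.imread("pics/scene8.png")[250:400,190:290],None,fx=3.9,fy=3.9),cv2.resize(cv2.imread("pics/side8.png")[230:380,230:330],None,fx=3.9,fy=3.9)])
cv2.imwrite("pics/ss8.png",i)
E
```

```text
[566.1 348.3 127.7] yaw -172.38 f [ 0.4 -0.3  0.6] open 34.39894387097908 15.475
```

View pics/ss8.png

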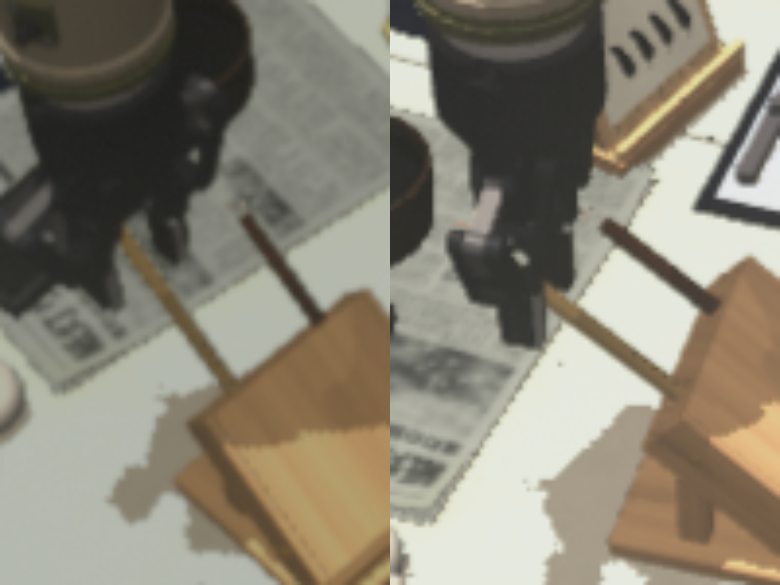

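View pics/w8.png

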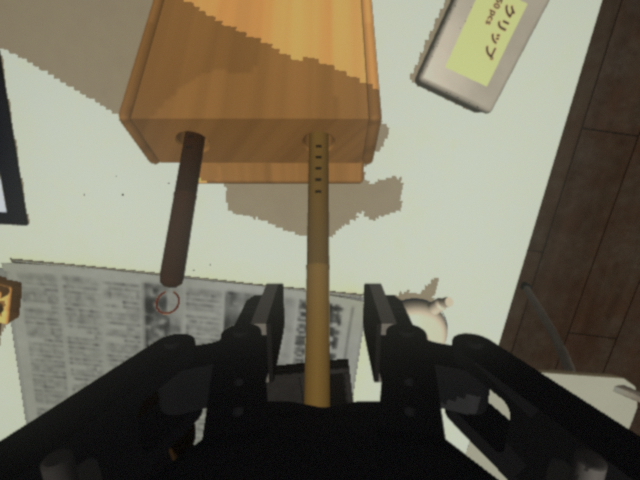

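Call:
{"name": "jog_arm", "arguments": {"commands": [[0,-0.001,0.001,0],[0,0,0,0],[0,0,0,0],[0,0,0,0],[0,0,0,0]], "hand": 0, "grip_force": 30}}

```text
clock: 16.25
tool_pos: [566.0, 346.7, 125.3]
eef_rot: [-0.067, 0.998, -0.0, 0.0]
force: [1.0, -0.7, 2.2]
opening: 7.5
```

Call:
{"name": "jog_arm", "arguments": {"commands": [[-0.0077,0,-0.0064,0],[-0.0115,0,-0.0096,0],[-0.0115,0,-0.0096,0],[-0.0115,0,-0.0096,0],[-0.0115,0,-0.0096,0],[-0.0077,0,-0.0064,0],[0,0,0,0]]}}

```text
clock: 17.12
tool_pos: [627.2, 355.1, 176.9]
eef_rot: [-0.066, 0.998, 0.0, 0.0]
force: [-0.5, 0.5, -0.5]
opening: 7.3
```

```bash
python3 w.py w9; python3 - <<'E'
from h import *
for c in("scene","side"):
  cv2.imwrite(f"pics/{c}9.png",r.capture(c)["color"])
i=np.hstack([cv2.resize(cv2.imread("pics/scene9.png")[230:400,190:290],None,fx=3.5,fy=3.5),cv2.resize(cv2.imread("pics/side9.png")[210:380,230:330],None,fx=3.5,fy=3.5)])
cv2.imwrite("pics/ss9.png",i)
E
```

```text
[627.2 355.1 176.9] yaw -172.40 f [-0.5  0.5 -0.5] open 7.343183592482922 17.125
```

View pics/ss9.png

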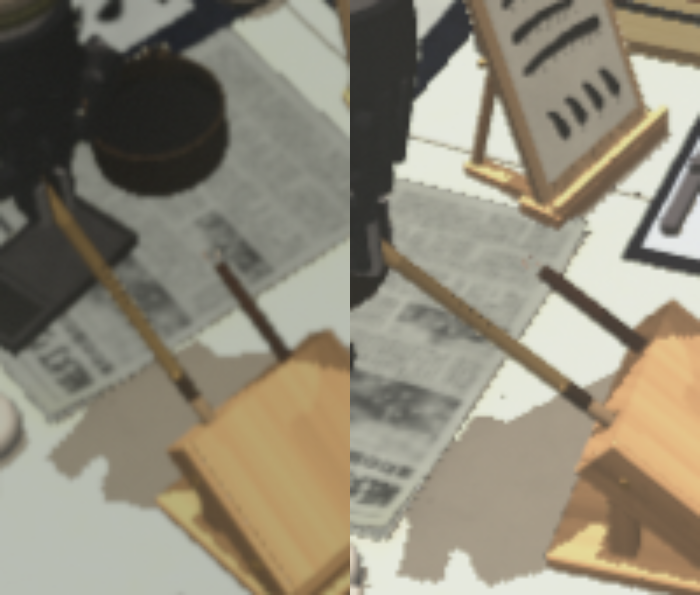

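View pics/w9.png

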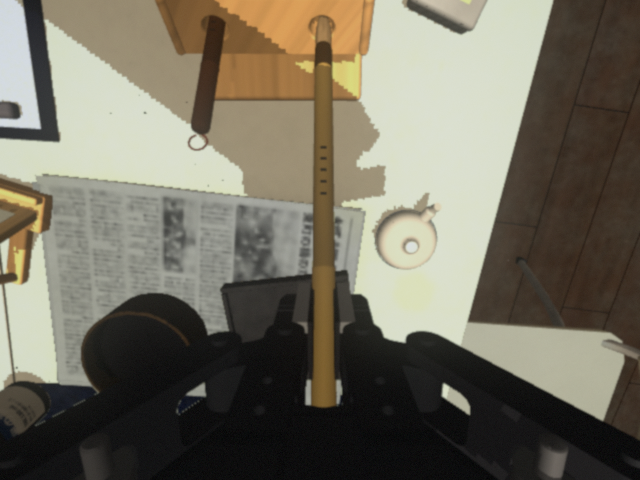

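```bash
cat > m2.py <<'E'
exec(open("m1.py").read().split("l=show")[0])
show("blockR far top",E((397,222)),F((412,80)),105)
show("blockR near",E((540,420)),F((606,243)))
show("blockL far top",E((172,390)),F((325,292)),105)
E
python3 m2.py; python3 -c "
from h import *
plan((500,125,280),97.6,12)"
```

```text
blockR far top [500.4 250.2 103.9] err 0.6 (array([499.3, 250.8, 105. ]), array([500.3, 251.1, 105. ]))
blockR near [423.5 236.6  32.7] err 1.2 
blockL far top [484.  370.2 111.7] err 2.0 (array([489.2, 368. , 105. ]), array([485.7, 365.3, 105. ]))
from [626.  354.8 176. ] yaw -172.34 clock 17.275
[[0.013, -0.0176, -0.0087, 0.131], [0.0106, -0.0191, -0.0087, 0.131], [0.008, -0.0203, -0.0087, 0.131], [0.0052, -0.0212, -0.0087, 0.131], [0.0024, -0.0217, -0.0087, 0.131], [-0.0004, -0.0218, -0.0087, 0.131], [-0.0033, -0.0216, -0.0087, 0.131], [-0.0061, -0.021, -0.0087, 0.131], [-0.0088, -0.02, -0.0087, 0.131], [-0.0113, -0.0187, -0.0087, 0.131], [-0.0136, -0.0171, -0.0087, 0.131], [-0.0158, -0.0151, -0.0087, 0.131]]
```

Call:
{"name": "jog_arm", "arguments": {"commands": [[-0.012,0,-0.015,0],[-0.012,0,-0.025,0],[0,0,-0.03,0],[0,0,-0.03,0],[0,0,-0.02,0]]}}

```text
clock: 17.9
tool_pos: [650.1, 358.4, 297.6]
eef_rot: [-0.067, 0.998, 0.0, 0.0]
force: [0.4, 0.8, -0.6]
opening: 7.7
```

```bash
python3 -c "
from h import *
plan((508.8,123.6,290),97.6,12)"
```

```text
from [650.1 358.4 297.6] yaw -172.34 clock 17.9
[[0.0143, -0.0178, 0.0006, 0.131], [0.0118, -0.0195, 0.0006, 0.131], [0.0092, -0.0209, 0.0006, 0.131], [0.0064, -0.0219, 0.0006, 0.131], [0.0034, -0.0226, 0.0006, 0.131], [0.0005, -0.0228, 0.0006, 0.131], [-0.0025, -0.0227, 0.0006, 0.131], [-0.0055, -0.0222, 0.0006, 0.131], [-0.0083, -0.0213, 0.0006, 0.131], [-0.011, -0.02, 0.0006, 0.131], [-0.0135, -0.0184, 0.0006, 0.131], [-0.0158, -0.0165, 0.0006, 0.131]]
```

Call:
{"name": "jog_arm", "arguments": {"commands": [[0.0145,-0.018,0,0.131],[0.012,-0.0195,0,0.131],[0.009,-0.021,0,0.131],[0.0065,-0.022,0,0.131],[0.0035,-0.0225,0,0.131],[0.0005,-0.023,0,0.131],[-0.0025,-0.0225,0,0.131],[-0.0055,-0.022,0,0.131],[-0.0085,-0.0215,0,0.131],[-0.011,-0.02,0,0.131],[-0.0135,-0.0185,0,0.131],[-0.016,-0.0165,0,0.131]]}}

```text
clock: 19.4
tool_pos: [507.6, 122.2, 296.2]
eef_rot: [0.66, 0.751, -0.0, -0.0]
force: [-0.3, -0.8, -1.4]
opening: 7.6
```

Call:
{"name": "jog_arm", "arguments": {"commands": [[0,0,0,0],[0,0,0,0]]}}

```text
clock: 19.65
tool_pos: [508.8, 123.6, 296.5]
eef_rot: [0.658, 0.753, 0.0, -0.0]
force: [0.3, 0.4, -0.9]
opening: 7.1
```

```bash
python3 w.py w10; python3 - <<'E'
from h import *
for c in("scene","side"):
  cv2.imwrite(f"pics/{c}10.png",r.capture(c)["color"])
i=np.hstack([cv2.resize(cv2.imread("pics/scene10.png")[200:400,220:400],None,fx=2.2,fy=2.2),cv2.resize(cv2.imread("pics/side10.png")[170:370,220:400],None,fx=2.2,fy=2.2)])
cv2.imwrite("pics/ss10.png",i)
E
```

```text
[508.8 123.6 296.5] yaw 97.73 f [ 0.3  0.4 -0.9] open 7.1484853051398 19.65
```

View pics/ss10.png

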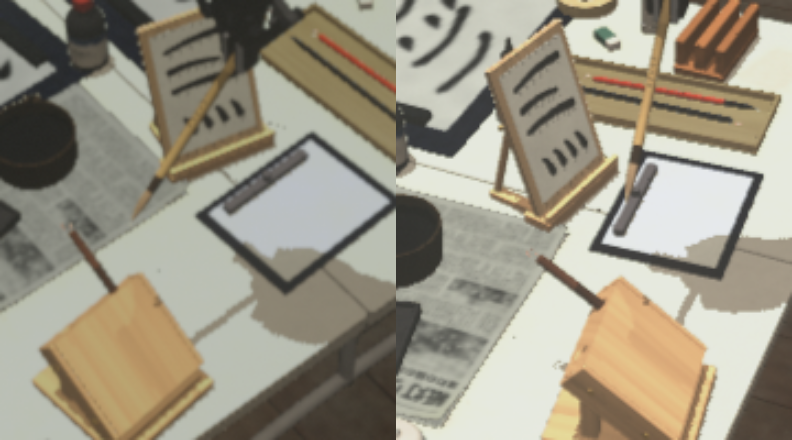

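View pics/w10.png

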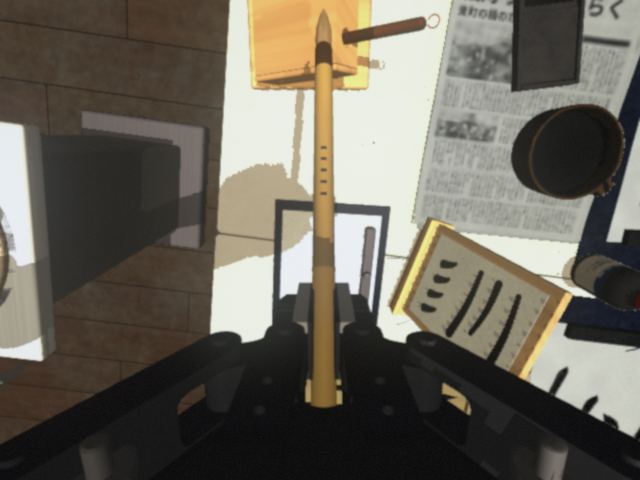

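```bash
python3 - <<'E'
from tri import *
np.set_printoptions(precision=1,suppress=True)
S=lambda x,y:(200+y/2.2,220+x/2.2); D=lambda x,y:(170+y/2.2,220+x/2.2)
for n,a,b in [("tip",(135,215),(235,203)),("end",(151,186),(240,165)),("mid",(238,55),(270,10))]:
    print(n,*tri(S(*a),D(*b)))
E
```

```text
tip [490.8 255.2 198.3] 7.506665447324533
end [494.2 234.  220.8] 5.174976462845739
mid [510.8 122.5 303.5] 1.2719427526397442
```

Call:
{"name": "jog_arm", "arguments": {"commands": [[0,0,0.02,0],[0,0,0.035,0],[0,0,0.035,0],[0,0,0.03,0],[0,0,0.02,0],[0,0,0,0],[0,0,0,0]], "grip_force": 25}}

```text
clock: 20.68
tool_pos: [509.0, 123.4, 157.0]
eef_rot: [0.659, 0.752, 0.0, 0.0]
force: [-0.3, -0.4, 1.3]
opening: 7.2
```

```bash
python3 w.py w11; python3 - <<'E'
from h import *
for c in("scene","side"):
  cv2.imwrite(f"pics/{c}11.png",r.capture(c)["color"])
i=np.hstack([cv2.resize(cv2.imread("pics/scene11.png")[220:400,220:380],None,fx=2.5,fy=2.5),cv2.resize(cv2.imread("pics/side11.png")[200:380,240:400],None,fx=2.5,fy=2.5)])
cv2.imwrite("pics/ss11.png",i)
E
```

```text
[509.  123.4 157. ] yaw 97.60 f [-0.3 -0.4  1.3] open 7.249135789205404 20.675
```

View pics/ss11.png

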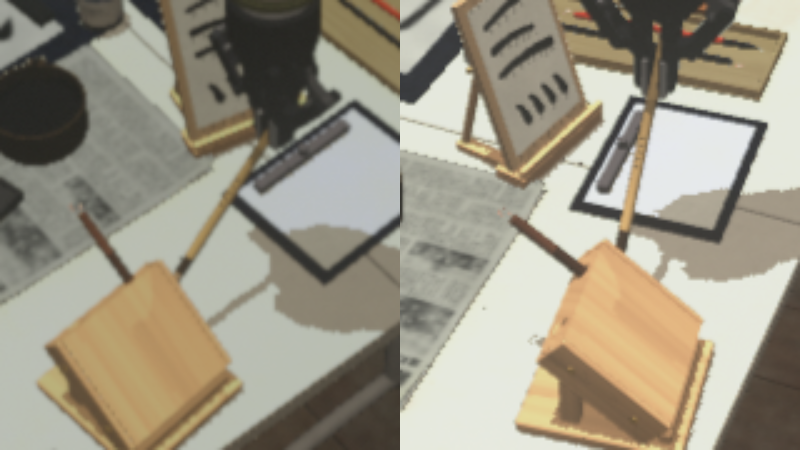

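View pics/w11.png

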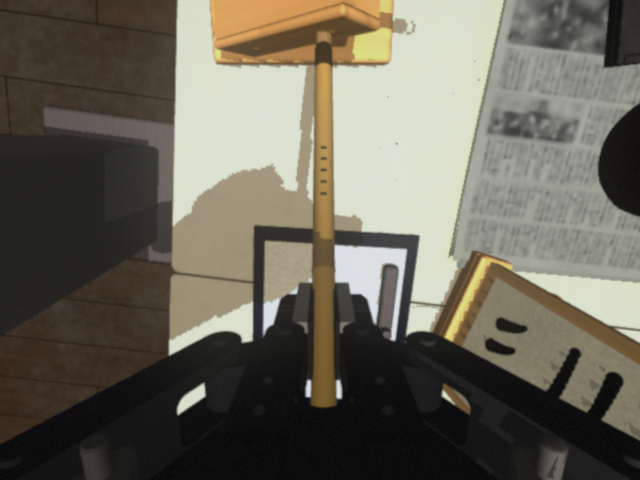

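Call:
{"name": "jog_arm", "arguments": {"commands": [[0.007,0,0,0],[0.006,0,0,0],[0.009,0,-0.008,0],[0.009,0,-0.008,0],[0.01,0,-0.008,0],[0.01,0,-0.007,0],[0,0,0,0]]}}

```text
clock: 21.7
tool_pos: [502.0, 173.6, 188.1]
eef_rot: [0.659, 0.752, 0.0, 0.001]
force: [0.2, -3.0, 0.9]
opening: 7.0
```

```bash
python3 w.py w12; python3 - <<'E'
from h import *
for c in("scene","side"):
  cv2.imwrite(f"pics/{c}12.png",r.capture(c)["color"])
i=np.hstack([cv2.resize(cv2.imread("pics/scene12.png")[220:400,220:380],None,fx=2.5,fy=2.5),cv2.resize(cv2.imread("pics/side12.png")[200:380,240:400],None,fx=2.5,fy=2.5)])
cv2.imwrite("pics/ss12.png",i)
E
```

```text
[502.  173.6 188.1] yaw 97.60 f [ 0.2 -3.   0.9] open 6.9567527398691436 21.7
```

View pics/ss12.png

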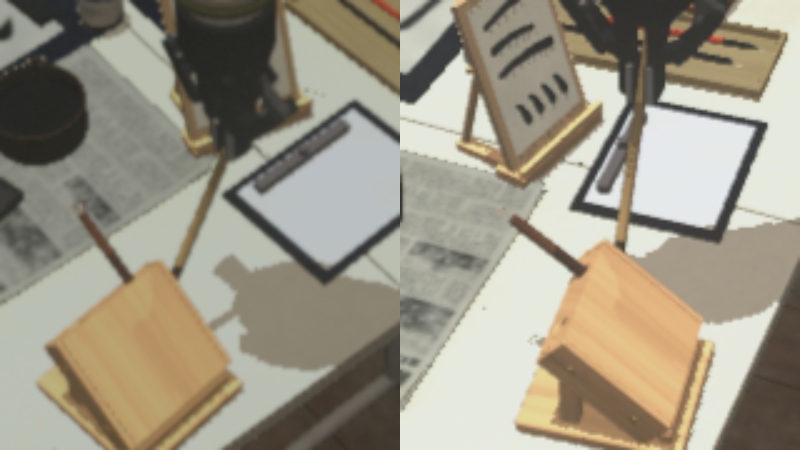

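View pics/w12.png

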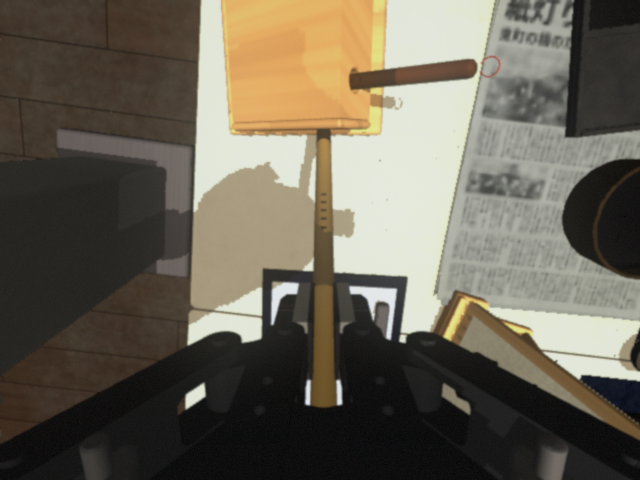

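Call:
{"name": "jog_arm", "arguments": {"commands": [[0.009,0,-0.0045,0],[0.009,0,-0.004,0],[0.009,0,-0.0035,0],[0.009,0,-0.003,0],[0.009,0,-0.0025,0],[0.009,0,-0.002,0],[0.008,0,-0.0015,0],[0,0,0,0]]}}

```text
clock: 22.85
tool_pos: [493.2, 235.8, 208.4]
eef_rot: [0.659, 0.753, 0.0, -0.0]
force: [0.4, -1.5, -0.2]
opening: 7.4
```

```bash
python3 w.py w13; python3 - <<'E'
from h import *
for c in("scene","side"):
  cv2.imwrite(f"pics/{c}13.png",r.capture(c)["color"])
i=np.hstack([cv2.resize(cv2.imread("pics/scene13.png")[220:400,220:380],None,fx=2.5,fy=2.5),cv2.resize(cv2.imread("pics/side13.png")[200:380,240:400],None,fx=2.5,fy=2.5)])
cv2.imwrite("pics/ss13.png",i)
E
```

```text
[493.2 235.8 208.4] yaw 97.63 f [ 0.4 -1.5 -0.2] open 7.3948942606970185 22.85
```

View pics/ss13.png

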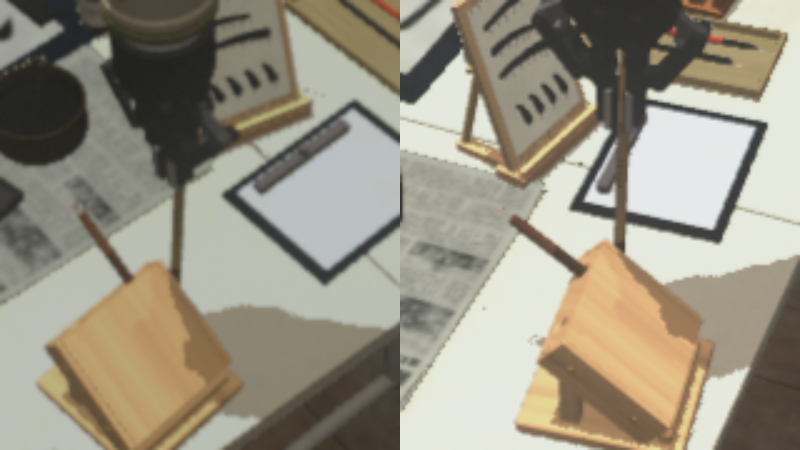

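View pics/w13.png

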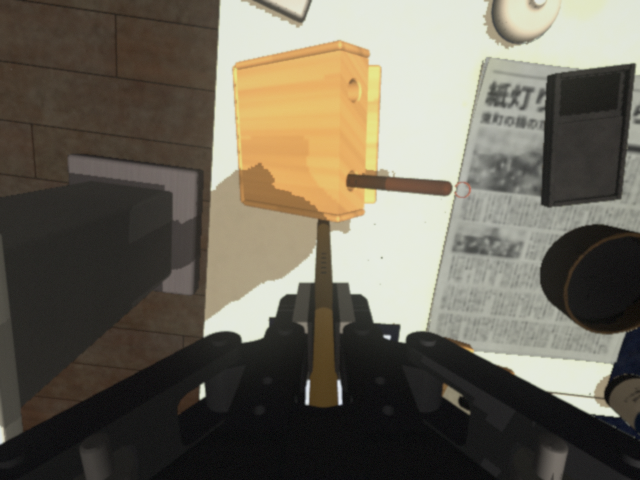

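Call:
{"name": "jog_arm", "arguments": {"commands": [[0.005,0,-0.001,0],[0.004,0,0,0],[0,0,0,0]]}}

```text
clock: 23.38
tool_pos: [492.5, 244.1, 209.5]
eef_rot: [0.659, 0.752, 0.0, 0.0]
force: [0.6, -2.3, 0.3]
opening: 7.5
```

Call:
{"name": "jog_arm", "arguments": {"commands": [[-0.015,0,0,0],[-0.03,0,0,0],[-0.03,0,0,0],[-0.015,0,0,0],[0,0,0,0]], "grip_force": 40}}

```text
clock: 24.0
tool_pos: [504.6, 153.7, 209.6]
eef_rot: [0.66, 0.751, 0.0, 0.0]
force: [-0.1, 0.7, -0.6]
opening: 7.6
```

```bash
python3 w.py w14; python3 - <<'E'
from h import *
for c in("scene","side"):
  cv2.imwrite(f"pics/{c}14.png",r.capture(c)["color"])
i=np.hstack([cv2.resize(cv2.imread("pics/scene14.png")[200:380,220:380],None,fx=2.5,fy=2.5),cv2.resize(cv2.imread("pics/side14.png")[160:340,240:400],None,fx=2.5,fy=2.5)])
cv2.imwrite("pics/ss14.png",i)
plan((522,32,190),97.6,9)
E
```

```text
[504.6 153.7 209.6] yaw 97.44 f [-0.1  0.7 -0.6] open 7.562434115917018 24.0
from [504.3 155.8 209.6] yaw 97.63 clock 24.15
[[-0.0139, 0.0001, 0.0022, 0.0001], [-0.0139, 0.0001, 0.0022, 0.0001], [-0.0139, 0.0001, 0.0022, 0.0001], [-0.0139, 0.0001, 0.0022, 0.0001], [-0.0139, 0.0001, 0.0022, 0.0001], [-0.0139, 0.0001, 0.0022, 0.0001], [-0.0139, 0.0001, 0.0022, 0.0001], [-0.0139, 0.0001, 0.0022, 0.0001], [-0.0139, 0.0001, 0.0022, 0.0001]]
```

View pics/ss14.png

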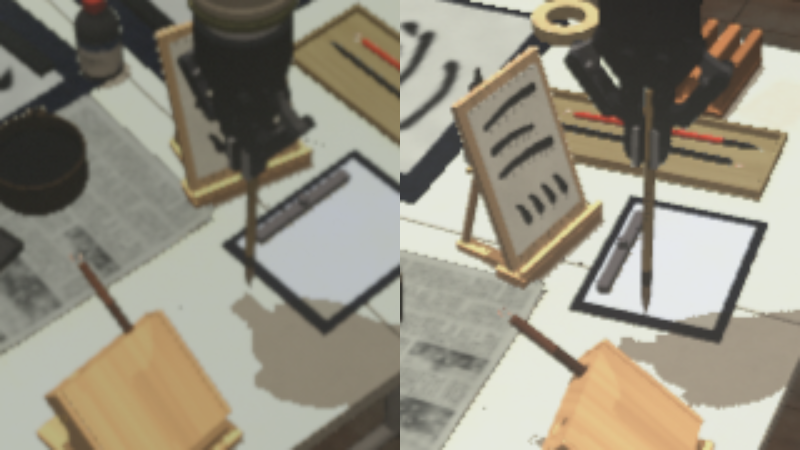

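Call:
{"name": "jog_arm", "arguments": {"commands": [[-0.008,0,0,0],[-0.015,0,0,0],[-0.02,0,0,0],[-0.02,0,0,0],[-0.02,0,0,0],[-0.02,0,0,0],[-0.014,0,0,0],[-0.008,0,0,0],[0,0,0,0],[0,0,0,0],[0,0,0,0],[0,0,0,0]]}}

```text
clock: 25.65
tool_pos: [520.8, 31.1, 209.5]
eef_rot: [0.659, 0.752, 0.0, -0.0]
force: [-0.5, 0.5, 0.1]
opening: 7.1
```

```bash
python3 w.py w15; python3 - <<'E'
from h import *
out=[]
for c in("scene","side"):
  d=r.capture(c); cv2.imwrite(f"pics/{c}15.png",d["color"])
  for t in ["brush_tip","brush_grip"]:
    print(c,t,[(np.round(q["position"],1).tolist(),round(float(q["score"]),2)) for q in r.spot_point(t,c)[:2]])
i=np.hstack([cv2.resize(cv2.imread("pics/scene15.png")[200:380,240:400],None,fx=2.5,fy=2.5),cv2.resize(cv2.imread("pics/side15.png")[140:320,240:400],None,fx=2.5,fy=2.5)])
cv2.imwrite("pics/ss15.png",i)
E
```

```text
[520.8  31.1 209.5] yaw 97.61 f [-0.5  0.5  0.1] open 7.14256954725936 25.65
scene brush_tip [([236.9, 309.3], 0.54), ([285.1, 355.3], 0.44)]
scene brush_grip []
side brush_tip [([287.0, 215.4], 0.73), ([251.2, 350.8], 0.72)]
side brush_grip [([177.2, 352.4], 0.81)]
```

View pics/ss15.png

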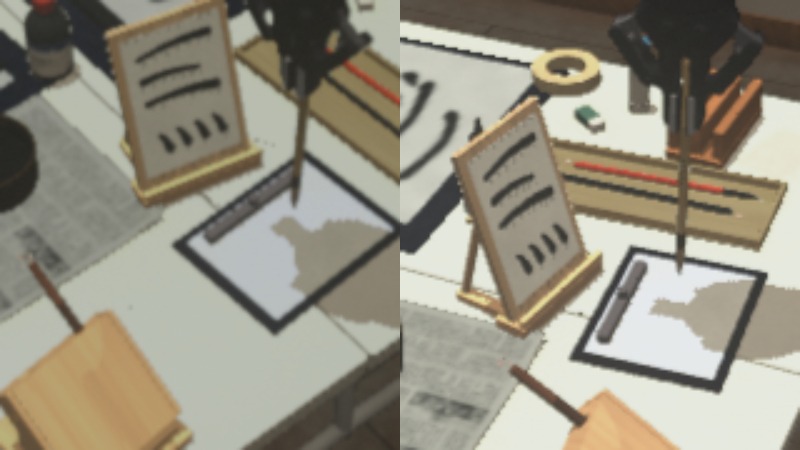

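View pics/w15.png

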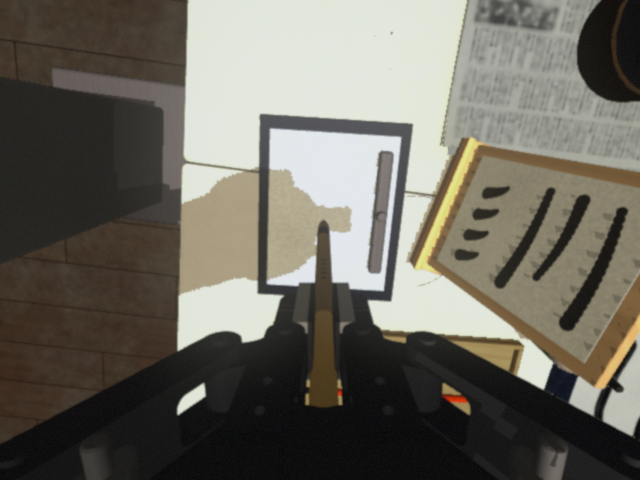

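```bash
python3 - <<'E'
from tri import *
np.set_printoptions(precision=1,suppress=True)
print(tri((282,358),(248,352)),tri((285.1,355.3),(251.2,350.8)))
S=lambda x,y:(200+y/2.5,240+x/2.5); D=lambda x,y:(140+y/2.5,240+(x-400)/2.5)
P={}
for n,a,b in [("tl",(110,35),(457,160)),("tr",(237,2),(530,102)),("bl",(145,190),(515,320)),("br",(248,153),(592,262))]:
    P[n],e=tri(S(*a),D(*b)); print(n,P[n],e)
v=(P["tl"]+P["tr"]-P["bl"]-P["br"])/2; print(np.linalg.norm(v),np.degrees(np.arccos(v[2]/np.linalg.norm(v))))
E
python3 -c "
from h import *
s=r.sense();print(s['clock'],s['tool_pos'],s['joint_velocities'].max(),s['opening'])
r.close_job()"
```

```text
(array([519.2,  30.2,  56.8]), np.float64(1.126946251608463)) (array([518.4,  39.1,  53.8]), np.float64(1.9920858545097935))
tl [706.1  96.  171.8] 2.3054118793836555
tr [697.1 -42.8 148.3] 12.560865518976644
bl [651.8 105.7  13.4] 1.4026655497911038
br [620.8   1.4  17.7] 2.6187612667097238
160.88125359196727 26.046190917038572
26.0 [520.78232354  30.66965569 209.44607627] 0.0005915129176571395 7.2569208243311705
the job is handed in; nothing more can be done
```

The job is done and handed in at 26.0 s of the 58 s allowed; no verdict came back.

**What I did**
- **Board:** I lifted the model board from the rack, set its foot on the easel ledge, tipped it back with the slightly open fingers and let go. This was before I touched the brush.
- **Brush:** I drew the long brush about 75 mm along its bore. Then I turned it upright by pushing the end of its shaft against the side wall of the brush stand's block. It is held over the practice sheet with a 40 N grip.

**Last checks**
- **Brush tip:** Triangulated from the two cameras, it is at about (519, 30, 55) mm, over the sheet and close to its centre. From the arm pose I get a height of about 44 mm. Both heights are within limits.
- **Brush held:** It looks upright in all three views, the arm was still, and the finger opening was 7.3 mm on the 8 mm shaft.
- **Board:** It looks leaned back, square, front out, with nothing touching it. My last corner measurement gave a lean of about 26 degrees, more than the roughly 18–20 degrees I judged by eye. One of those corners was poorly matched (12.6 mm error), so the figure is rough. All of these are inside the 9–31 degree limits.
- **Other things:** The short brush and the bystanders that show in the last pictures look unmoved. I judged that by eye rather than measuring it.

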